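# Click the paint marker ready and lay it on its rest

### The arm

A 7-joint arm with a two-finger parallel gripper is mounted at the origin on the work surface. World frame = base frame: x ahead of the robot, y to its left, z up, the work surface at z = 0. Lengths are in m, angles in rad, forces in N, time in s.
With the tool pointing down it reaches from about 0.4 to 0.875 m from the base axis. Payload 19.3 kg.
Tool frame: the origin (TCP) lies at the very end of the fingers, on their centre line; the grasp point (between the pads) lies 19 mm behind it; z points along the fingers, y is the line along which they close (so a half turn about z gives the same grasp; the last joint's range is limited). The gripper opens to 85 mm and grips with 20 to 120 N. Pads are 22 mm wide; open, the fingers measure 114 mm over their backs; the gripper's body (76 mm by 85 mm) begins 54 mm behind the grasp point. The pads swing forward as they close: fully open they stand 13 mm farther back than shut.
Start: joints at [1.163, 0.521, -0.036, 1.599, 0.021, 1.021, -0.113], TCP at [0.207, -0.59, 0.231] pointing down, gripper open.
Joint ranges: [-2.91, 2.91], [-0.3, 2.13], [-1.5, 1.42], [0.17, 2.43], [-1.26, 4.41], [0.16, 1.93], [-2.52, 2.52]. Speed limits (rad/s): [1.89, 1.89, 2.39, 2.39, 3.01, 3.01, 3.01].

### API

Orientations are given as [roll, pitch, yaw] about the fixed x, y, z axes, in that order (R = Rz(yaw) Ry(pitch) Rx(roll)).
In Python, from workcell import bot gives the robot as it stands.
- The arm moves only by the tool jog_arm, never from a script. Its argument "motion" is a list of rows, each a list of 5 numbers: the shift along the tool's x, y, z scaled (see below), then the turn about the tool's z scaled (see below), then the opening, from 0 (shut) to 1 (fully open). A call has 1 to 12 rows; each row shifts and turns the commanded pose from where the row before left it, along the tool's axes as they then stand; what a row does not reach is not made up. The controller multiplies each number of a shift by 30 mm and each number of a turn by 0.08 rad. A row lasts 1/10 s, in which the tool goes at most 50 mm and 8.59 degrees, less where a joint would pass 70% of its speed; a pose out of reach is approached as far as the arm can. A call with a number of a shift or a turn outside -1 to 1 is refused whole. A call with a gripper value outside its range is refused whole. The fingers move at their own pace and stop on an object; "newtons" is the grip in N (left out, the last holds). Time passes only in rows, so rows that do not move let the fingers close. It gives the time, the measured TCP pose, the force, the opening and the grip force at its end, in the units of the state.
- bot.observe(): the state, without advancing time (a new reading comes with each control period).
- bot.grab_frame(name): name is "scene" or "top" or "wrist"; returns a dict with "pixels" (400x640x3 uint8, red, green, blue), "fovy" (degrees; the focal length in pixels is half the picture's height over the tangent of half this angle, whatever the lens; pixels are square), "cx", "cy" (the principal point, pixels), "k1" (the pictures are not rectified: a ray, as slopes to the right and down, at radius r is drawn at 1 + k1 r^2 times it, then the intrinsics apply), "rvec" (rotation vector, rad) and "tvec" (3), from world to camera coordinates, as OpenCV has them; the wrist camera has in their place "mount" (4x4, takes a point from camera to tool coordinates, whose origin is the TCP and whose axes are the flange's). Camera axes: x right, y down, z forward; pixel columns grow to the right and rows downward; lengths in m; the calibration is good to about 2 mm. A picture is of the moment at which its call begins: read the wrist's pose just before it. There is no depth.
- bot.job_done(): hands the job in; it is judged then, once.
The state is a dict: "clock": time; "qpos": joint angles; "qd": joint speeds; "joint_efforts": joint torques, N m; "position": TCP position; "tool_rot": TCP orientation; "force": force on the tool from outside, world axes, zero at the start; "moment": the same for the moment, N m; "grip_width": finger opening in m; "finger_force": force on a finger pad.
Only numpy, scipy, OpenCV 4.12 (cv2) and the standard library are available. Lean on these libraries where they do the work, as an engineer would, in place of code of your own. Each camera call takes 0.05 s, during which the arm holds its last target. There are 200 camera calls.

### The job

Get the paint marker ready for touching up keycaps: pick it up, push its orange tail button all the way in against the yellow bumper pad of the fixed desk dock so that the green nib comes out and stays out, then lower it into the pen rest, lying level in both saddles and about centred, nib end over the green saddle, before letting go. Leave the potted plant and the mouse where they are.

Things in the scene. Friction and masses are not known exactly. Their poses are not given: they have to be found in the camera images.
- pen: retractable paint marker lying on the mat: white square barrel 22 x 22 x 120 mm with a green band near the nib end, black tapered nose 16 mm long, orange button at the tail; about 105 g, balanced at mid barrel. Origin: centre of the barrel's underside (barrel axis 11 mm above it). +x points along the barrel to the nib, z up. Grip across the flat sides.
- pen_click (a joint): travel of the orange tail button (and of the nib, one piece with it) into the barrel, in m: about 0 = button out, nib hidden; 0.010 = fully in, nib out. It slides stiffly at about 5 N, has no spring, and stays where it is pushed; more than 0.0085 counts as clicked.
- pen_button (a point): centre of the end face of the orange button (14 mm diameter), on the barrel's axis, 76 mm behind the barrel's centre when out and 66 mm when in; moves with the button
- pen_nib (a point): tip of the green nib (6 mm diameter), on the barrel's axis, 75 mm ahead of the barrel's centre when hidden in the nose, 85 mm when out; moves with the button
- dock: aluminium desk dock bolted to the desk, 70 (x) x 110 (y) x 60 mm high, with a rigid yellow bumper pad on its front face. Origin: centre of its underside; its front faces its own -x.
- dock_pad (a point): centre of the yellow pad's upright outer face, 40 mm above the desk; the pad is 70 mm wide and spans 9 to 59 mm above the desk; its outward normal is the dock's -x axis (this point has the dock's axes)
- rest: pen rest fixed to the desk: pale base 130 (x) x 70 x 8 mm; two saddles 10 mm thick, 40 mm either side of the middle along x, green at +x, dark grey at -x. Notch floors 34 mm above the desk, 27 mm wide, upright cheeks 8 mm high, flaring above to 54 mm above the desk; 70 mm free between the saddles for fingers. Origin: centre of the underside.
- rest_seat (a point): point midway between the two saddles at notch-floor height (34 mm above the desk), with the rest's axes: x runs to the green saddle. The pen's origin lies here, its +x along this x, when it is properly in the rest.
- planter: white round plant pot, 80 mm across the top, 66 mm high, with a spiky green succulent up to 120 mm high, 350 g; origin at the centre of its underside. To be left alone.
- mouse: black computer mouse with a pink glow line, 115 x 60 x 36 mm, 100 g; origin at the centre of its underside. To be left alone.
Mind the look-alikes: they are no part of the job. What is shaped like the dock but purple or red is not meant.

How it is judged:
On the way, in this order (a step that is already met when the one before it is completed fails the run):
1. the marker is lifted clear of the mat, its button still out (height (world z) of pen above 0.012 m and contact force between the fingers and pen above 1 N and value of joint pen_click below 0.004 m), for 0.1 s.
2. held by the gripper, its button is pushed fully in against the dock (travel over 8.5 mm while touching the dock) (value of joint pen_click above 0.0085 m and contact force between pen and dock above 0.5 N and contact force between the fingers and pen above 1 N), for 0.02 s.
3. still held, it is lowered into the rest: within 10 mm of the notch floors, nib end over the green saddle (contact force between the fingers and pen above 1 N and z of pen in the frame of rest_seat between -0.004 and 0.01 m and y of pen in the frame of rest_seat between -0.01 and 0.01 m and x of pen in the frame of rest_seat between -0.02 and 0.02 m and x of pen_nib in the frame of rest_seat above 0.04 m), for 0.05 s.
At the end, for the whole second after the job is handed in: The marker lies at rest in both saddles (underside within 4 mm of the notch floors, its middle within 20 mm of the rest's middle along it and 5 mm across, within 7 degrees of its line), nib end over the green saddle, with the button still in by more than 8.5 mm of its 10 mm (z of pen in the frame of rest_seat between -0.004 and 0.004 m and y of pen in the frame of rest_seat between -0.005 and 0.005 m and x of pen in the frame of rest_seat between -0.02 and 0.02 m and x of pen_nib in the frame of rest_seat above 0.04 m and angle between the x axis of pen and the x axis of rest_seat, either way round below 0.12 rad and value of joint pen_click above 0.0085 m and linear speed of pen below 0.02 m/s); the robot touches nothing.
It fails at once if the plant pot is shifted more than 30 mm or tipped over 17 degrees (distance of planter from where it was at the start of the episode above 0.03 m or angle between planter's own z axis and vertical above 0.3 rad).
It fails at once if the mouse is shifted more than 30 mm (distance of mouse from where it was at the start of the episode above 0.03 m).
It also fails if it takes over 48 s, if anything falls off the work surface, if the arm or the gripper's body presses on something with over 40 N, if the wrist force passes 120 N, or if a joint passes its speed limit or range.

## Working session

There is one attempt and no reset: what is moved stays moved. The work goes in short steps, Python scripts to look and compute and a tool call to move; the robot and the scene stay as the last step left them, time stands still between calls to the robot, and variables do not carry over. Pictures are saved under pics/ and viewed, at most 10 in all, crops included, and the job is handed in when it is done.

Besides the shell and the picture viewer there is one more tool, called after "Emit:" as a command line: name --pt "numbers of a row" for each row, then --argument value for the rest. jog_arm: Moves the arm, as the interface text tells. Shifts and turns lie within -1 to 1; 1 stands for 30 mm of shift or 0.08 rad of turn. Its arguments: {"type":"object","properties":{"motion":{"type":"array","items":{"type":"array","items":{"type":"number"}}},"newtons":{"type":"number"}},"required":["motion"]}

```bash
mkdir -p pics; cat > h.py <<'E'
from workcell import bot
import numpy as np, cv2
def grab(n):
    f=bot.grab_frame(n); return f
def pose():
    s=bot.observe(); return s
def rays(f,uv,T=None):
    px=f["pixels"]; fl=200/np.tan(np.radians(f["fovy"])/2)
    K=np.array([[fl,0,f["cx"]],[0,fl,f["cy"]],[0,0,1.]])
    p=cv2.undistortPoints(np.array(uv,float).reshape(-1,1,2),K,np.array([f["k1"],0,0,0,0.])).reshape(-1,2)
    d=np.c_[p,np.ones(len(p))]
    if "rvec" in f:
        R=cv2.Rodrigues(np.array(f["rvec"],float))[0]; o=-R.T@np.array(f["tvec"],float).ravel(); return o,d@R
    M=T@np.array(f["mount"]); return M[:3,3],d@M[:3,:3].T
def plane(f,uv,z,T=None):
    o,d=rays(f,uv,T); return o+d*((z-o[2])/d[:,2])[:,None]
def toolT(s):
    from scipy.spatial.transform import Rotation as Ro
    T=np.eye(4); T[:3,:3]=Ro.from_euler('xyz',s["tool_rot"]).as_matrix(); T[:3,3]=s["position"]; return T
def save(f,n): cv2.imwrite('pics/'+n,cv2.cvtColor(f["pixels"],cv2.COLOR_RGB2BGR))
E
python3 - <<'E'
from h import *
s=pose(); print(s)
for n in("top","scene"):
    f=grab(n); save(f,n+"0.png"); print({k:v for k,v in f.items() if k!="pixels"})
E
```

```text
{'clock': 0.0, 'qpos': array([ 1.16278048,  0.52200724, -0.03632657,  1.59999858,  0.0211839 ,
        1.02111055, -0.11283109]), 'qd': array([ 0.00016063,  0.00017149,  0.00032889,  0.00079212, -0.00125942,
       -0.00165214,  0.00106461]), 'joint_efforts': array([-5.11673334e-04, -9.27106547e+01,  1.97936431e+00, -3.69932950e+01,
        1.77696417e-02,  8.14861036e-03, -5.66194763e-05]), 'position': array([ 0.20699826, -0.58936673,  0.23073333]), 'tool_rot': array([-3.14045536e+00,  6.85828516e-05,  3.37765513e-01]), 'force': array([ 0.67162078,  0.28291538, -0.14742508]), 'moment': array([-0.00549724, -0.02741238,  0.00433125]), 'finger_force': 0.0, 'grip_width': 0.08542972955264276}
{'fovy': 42.253842337674335, 'cx': 314.56807328338266, 'cy': 198.7325073499904, 'k1': -0.1226226595868551, 'rvec': array([ 2.20063992, -2.17255281,  0.05716953]), 'tvec': array([0.01091399, 0.51913733, 1.23173873])}
{'fovy': 52.53000969089746, 'cx': 315.3075776048071, 'cy': 196.47723252534172, 'k1': -0.05089680030331947, 'rvec': array([ 0.76753938,  2.77651568, -0.78959968]), 'tvec': array([ 0.42130994, -0.17427455,  1.32437842])}
```

View pics/top0.png

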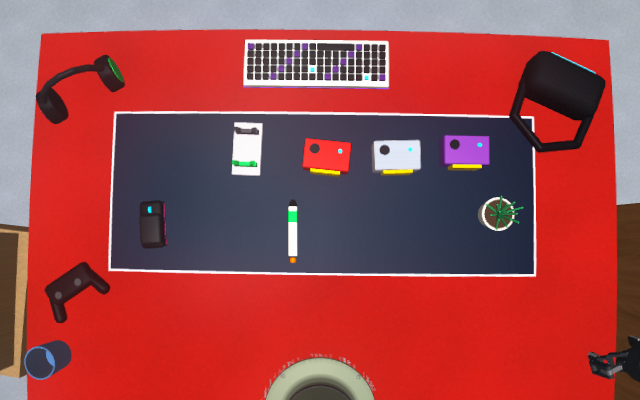

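View pics/scene0.png

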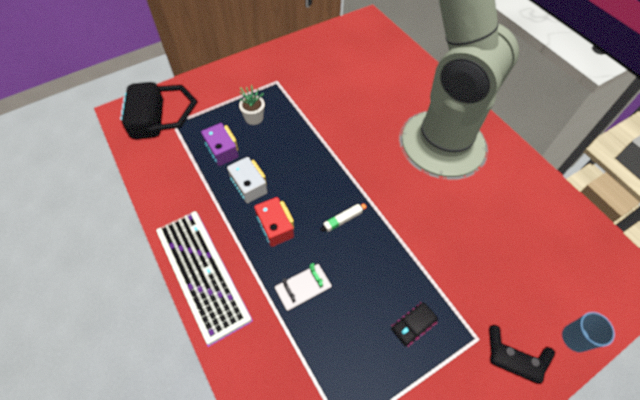

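Top view: pen at about (293,230), nib pointing up (away from the robot) and orange button at (293,260). The silver dock is at (397,155) with its pad toward the robot. The rest is at (247,149) with the green saddle toward the robot. So the pen needs a half turn: after it the button faces the dock, and the nib lines up with the green saddle.

```bash
cat >> h.py <<'E'
def blob(f,box,lo,hi):
    x0,y0,x1,y1=box; h=cv2.cvtColor(f["pixels"],cv2.COLOR_RGB2HSV)[y0:y1,x0:x1]
    m=cv2.inRange(h,lo,hi); n,l,st,c=cv2.connectedComponentsWithStats(m)
    i=1+np.argmax(st[1:,4]); ys,xs=np.where(l==i)
    r=cv2.minAreaRect(np.c_[xs+x0,ys+y0].astype(np.float32))
    return c[i]+[x0,y0],st[i,4],cv2.boxPoints(r)
E
python3 - <<'E'
from h import *
np.set_printoptions(precision=4,suppress=True)
f=grab("top")
def go(name,box,lo,hi,z):
    c,a,b=blob(f,box,lo,hi); print(name,c,a,plane(f,[c],z)[0]); print(plane(f,b,z))
go("button",(280,250,305,270),(8,120,120),(25,255,255),.011)
go("band",(280,205,305,225),(45,100,80),(85,255,255),.022)
go("white",(280,200,305,262),(0,0,150),(179,60,255),.022)
go("pad",(375,160,420,180),(22,120,100),(35,255,255),.059)
go("green",(228,150,268,180),(45,100,80),(85,255,255),.054)
go("grey",(228,118,268,140),(0,0,0),(179,120,90),.054)
go("base",(225,118,270,182),(0,0,150),(179,60,255),.008)
go("docktop",(365,130,430,178),(0,0,120),(179,60,255),.06)
E
```

```text
button [292.5714 259.4286] 35 [0.3722 0.0687 0.011 ]
[[0.3779 0.0749 0.011 ]
 [0.3781 0.0629 0.011 ]
 [0.3661 0.0627 0.011 ]
 [0.3659 0.0748 0.011 ]]
band [292.4587 216.0459] 109 [0.4764 0.0699 0.022 ]
[[0.4883 0.0808 0.022 ]
 [0.4886 0.0592 0.022 ]
 [0.4647 0.0589 0.022 ]
 [0.4644 0.0804 0.022 ]]
white [292.  238.5] 306 [0.4227 0.0702 0.022 ]
[[0.462  0.0804 0.022 ]
 [0.4622 0.0612 0.022 ]
 [0.3835 0.0601 0.022 ]
 [0.3832 0.0792 0.022 ]]
pad [396.9683 171.5952] 126 [ 0.5824 -0.1747  0.059 ]
[[ 0.5856 -0.1396  0.059 ]
 [ 0.5866 -0.2101  0.059 ]
 [ 0.5772 -0.2101  0.059 ]
 [ 0.5762 -0.1396  0.059 ]]
green [244.5172 163.319 ] 116 [0.5981 0.1833 0.054 ]
[[0.5932 0.2135 0.054 ]
 [0.6058 0.2132 0.054 ]
 [0.6036 0.1557 0.054 ]
 [0.591  0.156  0.054 ]]
grey [246.344  126.0074] 407 [0.6873 0.1812 0.054 ]
[[0.7063 0.2256 0.054 ]
 [0.7069 0.1325 0.054 ]
 [0.6565 0.1314 0.054 ]
 [0.6558 0.2241 0.054 ]]
base [246.9787 148.8403] 1265 [0.6398 0.1848 0.008 ]
[[0.577  0.2231 0.008 ]
 [0.7084 0.2193 0.008 ]
 [0.7048 0.1481 0.008 ]
 [0.5739 0.1525 0.008 ]]
docktop [397.0966 154.6555] 1315 [ 0.6222 -0.1748  0.06  ]
[[ 0.6558 -0.1173  0.06  ]
 [ 0.6604 -0.2289  0.06  ]
 [ 0.5891 -0.2304  0.06  ]
 [ 0.5848 -0.1193  0.06  ]]
```

Emit:
jog_arm --pt "1 -1 0 1 1" --pt "1 -1 0 1 1" --pt "1 -1 0 1 1" --pt "1 -1 0 1 1" --pt "0.5 -1 0 0 1" --pt "0.5 -1 0 0 1" --pt "0.5 -1 0 0 1" --pt "0.5 -1 0 0 1" --pt "0.5 -1 0 0 1" --pt "0.5 -1 0 0 1" --pt "0.5 -1 0 0 1" --pt "0.5 -1 0 0 1" --newtons 60

```text
clock: 1.35
position: [0.4141, -0.2038, 0.2313]
tool_rot: [3.142, -0.0, 0.018]
force: [-0.2, -0.6, -0.3]
grip_width: 0.0849
finger_force: 0.0
```

Emit:
jog_arm --pt "0.2 -1 0 0 1" --pt "0.2 -1 0 0 1" --pt "0.2 -1 0 0 1" --pt "0.2 -1 0 0 1" --pt "0 -1 0 0 1" --pt "0 -1 0.5 0 1" --pt "0 -1 0.5 0 1" --pt "0 -1 0.5 0 1" --pt "0 0 0.5 0 1" --pt "0 0 0 0 1" --pt "0 0 0 0 1"

```text
clock: 2.45
position: [0.4334, 0.0349, 0.1715]
tool_rot: [3.141, 0.001, 0.017]
force: [-0.2, -0.4, -0.2]
grip_width: 0.0855
finger_force: 0.0
```

```bash
python3 - <<'E'
from h import *
np.set_printoptions(precision=4,suppress=True)
s=pose(); f=grab("wrist"); save(f,"w1.png"); print(s["position"],s["tool_rot"],s["qpos"])
T=toolT(s)
for n,lo,hi,z in(("button",(8,150,120),(22,255,255),.011),("band",(45,100,60),(85,255,255),.022),("white",(0,0,140),(179,50,255),.022)):
    try:
        c,a,b=blob(f,(0,0,640,400),lo,hi); print(n,c,a,plane(f,[c],z,T)[0]); print(plane(f,b,z,T))
    except Exception as e: print(n,e)
E
```

```text
[0.4334 0.0349 0.1715] [3.1414 0.0006 0.0173] [-0.0089  0.3215 -0.2523  2.1289  0.1221  0.7051 -1.8954]
button [286.5455 241.    ] 11 [0.3693 0.0631 0.011 ]
[[0.3635 0.0648 0.011 ]
 [0.3749 0.0636 0.011 ]
 [0.3748 0.0618 0.011 ]
 [0.3634 0.0629 0.011 ]]
band [287.9556 137.6556] 90 [0.4769 0.0599 0.022 ]
[[0.489  0.0624 0.022 ]
 [0.4893 0.0589 0.022 ]
 [0.4641 0.0572 0.022 ]
 [0.4637 0.0608 0.022 ]]
white [278.2505 192.8276] 2024 [0.4246 0.0695 0.022 ]
[[0.464  0.0815 0.022 ]
 [0.4648 0.0582 0.022 ]
 [0.3822 0.0571 0.022 ]
 [0.3811 0.0824 0.022 ]]
```

View pics/w1.png

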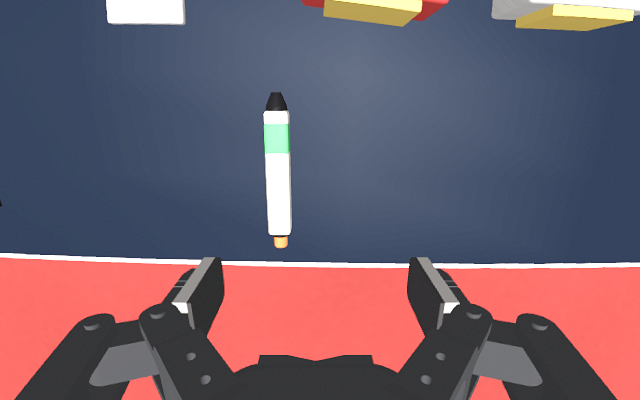

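Pen seen at columns 264–292, button at (281,241); its white barrel is centred at (0.442, 0.070), aligned with the tool. Going down.

Emit:
jog_arm --pt "0.3 -0.6 0.5 0 1" --pt "0 -0.55 0.5 0 1" --pt "0 0 1 0 1" --pt "0 0 1 0 1" --pt "0 0 1 0 1" --pt "0 0 0.8 0 1" --pt "0 0 0.4 0 1" --pt "0 0 0.2 0 1" --pt "0 0 0 0 1" --pt "0 0 0 0 1"

```text
clock: 3.5
position: [0.4424, 0.07, 0.0102]
tool_rot: [-3.141, -0.001, 0.017]
force: [-0.8, -0.8, 0.1]
grip_width: 0.0851
finger_force: 0.0
```

Emit:
jog_arm --pt "0 0 0.17 0 1" --pt "0 0 0 0 0" --pt "0 0 0 0 0" --pt "0 0 0 0 0" --pt "0 0 0 0 0" --pt "0 0 0 0 0" --pt "0 0 0 0 0" --pt "0 0 0 0 0" --newtons 60

```text
clock: 4.3
position: [0.4419, 0.07, 0.0045]
tool_rot: [3.142, -0.0, 0.018]
force: [-1.1, -0.1, 9.5]
grip_width: 0.0205
finger_force: 59.0
```

Emit:
jog_arm --pt "0 0 -0.3 0 0" --pt "0 0 -0.6 0 0" --pt "0 0 -1 0 0" --pt "0 0 -1 0 0" --pt "0 0 -0.5 0 0" --pt "0 0 0 0 0" --pt "0 0 0 0 0"

```text
clock: 5.0
position: [0.4418, 0.0698, 0.1063]
tool_rot: [-3.142, -0.001, 0.018]
force: [0.8, -0.0, -1.0]
grip_width: 0.0209
finger_force: 59.1
```

```bash
python3 - <<'E'
from h import *
s=pose(); f=grab("wrist"); save(f,"w2.png"); print(s["position"],s["tool_rot"],s["grip_width"],s["finger_force"])
E
```

```text
[0.44180416 0.06984648 0.10632562] [-3.14157350e+00 -5.16044770e-04  1.76020047e-02] 0.02088485898094753 59.07794952392578
```

View pics/w2.png

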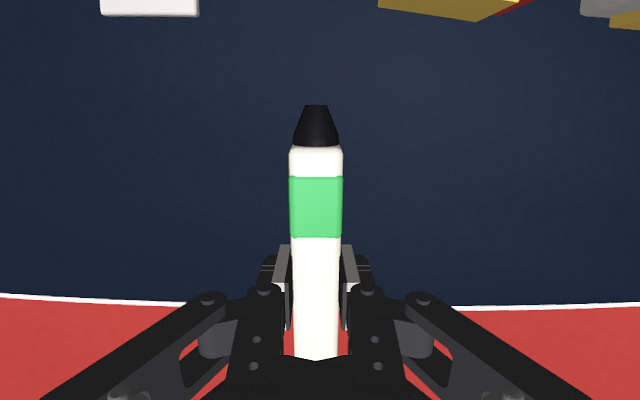

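Pen held straight, its nose at (316,120). Now the half turn.

Emit:
jog_arm --pt "0 0 0 -1 0" --pt "0 0 0 -1 0" --pt "0 0 0 -1 0" --pt "0 0 0 -1 0" --pt "0 0 0 -1 0" --pt "0 0 0 -1 0" --pt "0 0 0 -1 0" --pt "0 0 0 -1 0" --pt "0 0 0 -1 0" --pt "0 0 0 -1 0" --pt "0 0 0 -1 0" --pt "0 0 0 -1 0"

```text
clock: 6.25
position: [0.4412, 0.07, 0.1052]
tool_rot: [-3.14, 0.001, 0.981]
force: [0.4, -0.1, -0.8]
grip_width: 0.0206
finger_force: 59.0
```

Emit:
jog_arm --pt "0 0 0 -1 0" --pt "0 0 0 -1 0" --pt "0 0 0 -1 0" --pt "0 0 0 -1 0" --pt "0 0 0 -1 0" --pt "0 0 0 -1 0" --pt "0 0 0 -1 0" --pt "0 0 0 -1 0" --pt "0 0 0 -1 0" --pt "0 0 0 -1 0" --pt "0 0 0 -1 0" --pt "0 0 0 -1 0"

```text
clock: 7.45
position: [0.4412, 0.0701, 0.1052]
tool_rot: [-3.14, -0.001, 1.941]
force: [0.4, -0.2, -1.2]
grip_width: 0.0201
finger_force: 59.0
```

Emit:
jog_arm --pt "0 0 0 -1 0" --pt "0 0 0 -1 0" --pt "0 0 0 -1 0" --pt "0 0 0 -1 0" --pt "0 0 0 -1 0" --pt "0 0 0 -1 0" --pt "0 0 0 -1 0" --pt "0 0 0 -1 0" --pt "0 0 0 -1 0" --pt "0 0 0 -1 0" --pt "0 0 0 -1 0" --pt "0 0 0 -1 0"

```text
clock: 8.65
position: [0.4412, 0.0702, 0.1053]
tool_rot: [3.141, -0.002, 2.901]
force: [1.2, 0.3, -1.0]
grip_width: 0.0204
finger_force: 59.0
```

Emit:
jog_arm --pt "0 0 0 -1 0" --pt "0 0 0 -1 0" --pt "0 0 0 -1 0" --pt "0 0 0 0 0" --pt "0 0 0 0 0"

```text
clock: 9.15
position: [0.4414, 0.0701, 0.1056]
tool_rot: [3.141, -0.001, 3.135]
force: [-0.1, 0.8, -0.4]
grip_width: 0.0209
finger_force: 59.0
```

Emit:
jog_arm --pt "0 -1 0 0 0" --pt "0 -1 0 0 0" --pt "0 -1 0 0 0" --pt "0 -1 0 0 0" --pt "0 -1 0.4 0 0" --pt "0 -1 0.5 0 0" --pt "0 -1 0.5 0 0" --pt "0 -1 0.5 0 0" --pt "-0.4 -0.15 0.5 0 0" --pt "-0.6 0 0 0 0" --pt "-0.3 0 0 0 0" --pt "0 0 0 0 0"

```text
clock: 10.35
position: [0.4808, -0.174, 0.0342]
tool_rot: [3.141, 0.001, 3.137]
force: [1.1, 0.2, -0.4]
grip_width: 0.0206
finger_force: 59.1
```

```bash
python3 - <<'E'
from h import *
s=pose(); print(s["position"],s["tool_rot"],s["force"],s["qpos"])
f=grab("top"); g=grab("scene")
a=cv2.resize(f["pixels"][120:220,330:470],None,fx=4,fy=4); b=cv2.resize(g["pixels"][110:230,200:340],None,fx=3,fy=3)
c=np.zeros((400,560+420,3),np.uint8)[:, :]; c[:400,:560]=a; c[:360,560:]=b
c=cv2.resize(c,(800,326)); cv2.imwrite("pics/d1.png",c[:,:,::-1])
E
```

```text
[ 0.4807521  -0.17402475  0.03418941] [3.14095452e+00 6.81573234e-04 3.13727921e+00] [ 1.11486549  0.20090241 -0.37296972] [ 0.86670413  0.82850725 -0.89371046  1.99893059  0.93549211  0.79352917
  0.97396319]
```

View pics/d1.png

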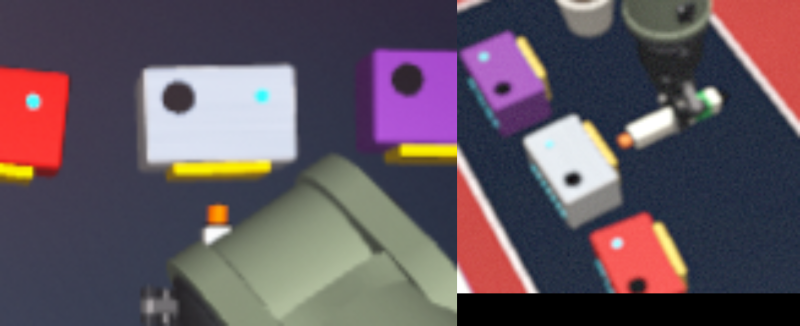

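The button (218,214) faces the yellow pad with a gap of about 20 mm. Advancing slowly.

Emit:
jog_arm --pt "-0.3 0 0 0 0" --pt "-0.2 0 0 0 0" --pt "-0.1 0 0 0 0" --pt "-0.1 0 0 0 0" --pt "0 0 0 0 0"

```text
clock: 10.95
position: [0.5012, -0.1746, 0.0342]
tool_rot: [3.141, 0.0, 3.138]
force: [-0.2, 0.3, -0.6]
grip_width: 0.0208
finger_force: 59.1
```

Emit:
jog_arm --pt "-0.1 0 0 0 0" --pt "-0.1 0 0 0 0"

```text
clock: 11.15
position: [0.5062, -0.1748, 0.034]
tool_rot: [-3.141, -0.002, 3.138]
force: [-4.5, 0.4, 0.1]
grip_width: 0.0201
finger_force: 59.2
```

Emit:
jog_arm --pt "-0.1 0 0 0 0" --pt "0 0 0 0 0"

```text
clock: 11.35
position: [0.5098, -0.1748, 0.034]
tool_rot: [3.142, -0.001, 3.138]
force: [-2.5, 0.0, -0.9]
grip_width: 0.0208
finger_force: 59.1
```

Emit:
jog_arm --pt "-0.07 0 0 0 0" --pt "0 0 0 0 0"

```text
clock: 11.55
position: [0.5118, -0.1748, 0.0341]
tool_rot: [-3.142, -0.0, 3.138]
force: [-3.9, 0.0, -0.5]
grip_width: 0.0208
finger_force: 59.1
```

Emit:
jog_arm --pt "-0.05 0 0 0 0" --pt "0 0 0 0 0"

```text
clock: 11.75
position: [0.5126, -0.1749, 0.0339]
tool_rot: [-3.141, -0.002, 3.138]
force: [-9.1, 0.2, -0.1]
grip_width: 0.0204
finger_force: 59.2
```

Emit:
jog_arm --pt "-0.05 0 0 0 0" --pt "0 0 0 0 0"

```text
clock: 11.95
position: [0.5128, -0.175, 0.0336]
tool_rot: [-3.141, -0.004, 3.138]
force: [-14.3, 0.6, 2.5]
grip_width: 0.0207
finger_force: 59.6
```

Emit:
jog_arm --pt "-0.05 0 0 0 0" --pt "0 0 0 0 0"

```text
clock: 12.15
position: [0.5129, -0.175, 0.0332]
tool_rot: [-3.141, -0.007, 3.138]
force: [-24.1, 0.4, 6.1]
grip_width: 0.0208
finger_force: 59.9
```

Emit:
jog_arm --pt "0.3 0 0 0 0" --pt "1 0 0 0 0" --pt "1 0 -0.5 0 0" --pt "0 0 -1 0 0" --pt "0 0 -1 0 0" --pt "0 0 0 0 0" --pt "0 0 0 0 0"

```text
clock: 12.85
position: [0.4479, -0.175, 0.1096]
tool_rot: [-3.141, 0.002, 3.137]
force: [-0.4, -0.0, -1.3]
grip_width: 0.0209
finger_force: 59.1
```

```bash
python3 - <<'E'
from h import *
s=pose(); f=grab("wrist"); save(f,"w3.png"); print(s["position"],s["tool_rot"],s["force"])
E
```

```text
[ 0.44792375 -0.17496934  0.10958751] [-3.14071708e+00  1.70384594e-03  3.13722866e+00] [-0.43064783 -0.02434591 -1.28438946]
```

View pics/w3.png

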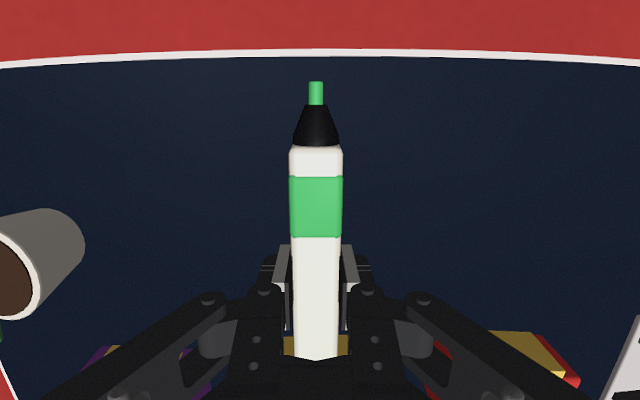

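Green nib is out at (316,92), and the pen hasn't moved in the grip. Moving beyond the rest to view it with the wrist camera.

Emit:
jog_arm --pt "-0.9 1 -0.5 0.36 0" --pt "-0.9 1 -0.5 0 0" --pt "-0.9 1 -0.3 0 0" --pt "-0.9 1 0 0 0" --pt "-0.9 1 0 0 0" --pt "-0.9 1 0 0 0" --pt "-0.9 1 0 0 0" --pt "-0.9 1 0 0 0" --pt "-0.9 1 0 0 0" --pt "-0.9 0.6 0 0 0" --pt "0 0 0 0 0" --pt "0 0 0 0 0"

```text
clock: 14.1
position: [0.7254, 0.1061, 0.1463]
tool_rot: [-3.141, -0.002, 3.11]
force: [-0.6, -0.8, -2.2]
grip_width: 0.0207
finger_force: 59.1
```

```bash
python3 - <<'E'
from h import *
s=pose(); f=grab("wrist"); save(f,"w4.png"); print(s["position"],s["tool_rot"],s["force"],s["qpos"])
E
```

```text
[0.72537151 0.10612411 0.14627353] [-3.14117066e+00 -1.90848752e-03  3.11015307e+00] [-0.55745272 -0.80855451 -2.16329162] [ 0.24921358  0.94349768 -0.93057965  1.30935291  0.75252368  1.25151988
  0.83372799]
```

View pics/w4.png

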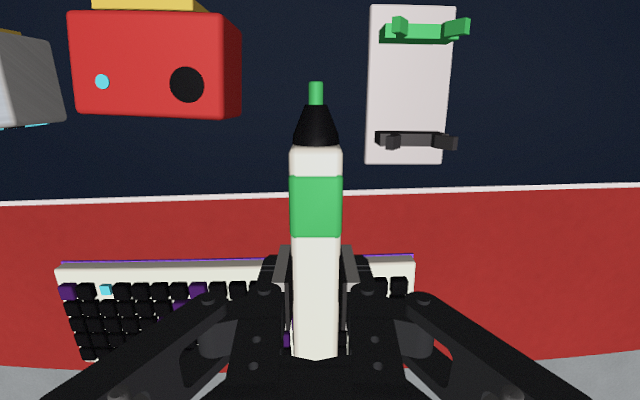

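The whole rest is in view: base from (371,4) to (441,164), with the green saddle at top and grey at bottom. Measuring the base corners and each saddle's span.

```bash
python3 - <<'E'
from h import *
np.set_printoptions(precision=4,suppress=True)
s=pose(); f=grab("wrist"); T=toolT(s)
h=cv2.cvtColor(f["pixels"],cv2.COLOR_RGB2HSV); sub=h[0:185,350:500]
ys,xs=np.where(cv2.inRange(sub,(0,0,150),(179,60,255))); p=np.c_[xs+350,ys].astype(np.float32)
hull=cv2.convexHull(p).reshape(-1,2); q=plane(f,hull,.008,T)[:,:2].astype(np.float32)
r=cv2.minAreaRect(q); print("base rect",r); print(cv2.boxPoints(r))
# near/left edges (visible at desk-side) line fits: left column per row
L=[];
for y in range(20,155):
    c=np.where(cv2.inRange(sub,(0,0,150),(179,60,255))[y])[0]
    if len(c): L.append([c.min()+350-.5,y])
w=plane(f,L,.008,T); k=np.polyfit(w[:,0],w[:,1],1); print("edge y at .64, slope",np.polyval(k,.64),k[0])
for n,lo,hi,box in(("green",(45,100,60),(85,255,255),(360,5,480,60)),("grey",(0,0,0),(179,255,95),(374,128,442,153))):
    c,a,b=blob(f,box,lo,hi); print(n,c,a,b.tolist()); print(plane(f,b,.034,T),plane(f,b,.054,T))
E
```

```text
base rect ((0.6406079530715942, 0.18662305176258087), (0.06935111433267593, 0.12884831428527832), 88.38953399658203)
[[0.5752 0.1538]
 [0.704  0.1502]
 [0.706  0.2195]
 [0.5772 0.2231]]
edge y at .64, slope 0.1519222253332375 -0.02883960084137499
green [424.6253  31.4312] 1860 [[379.901611328125, 42.595550537109375], [380.30316162109375, 15.691091537475586], [471.1187744140625, 17.046546936035156], [470.71722412109375, 43.95100402832031]]
[[0.6086 0.1561 0.034 ]
 [0.5902 0.1561 0.034 ]
 [0.5916 0.2237 0.034 ]
 [0.6103 0.2248 0.034 ]] [[0.6118 0.1522 0.054 ]
 [0.5948 0.1523 0.054 ]
 [0.596  0.2146 0.054 ]
 [0.6133 0.2156 0.054 ]]
grey [408.5468 138.5886] 1004 [[376.0, 131.0], [441.0, 131.0], [441.0, 149.0], [376.0, 149.0]]
[[0.6735 0.1542 0.034 ]
 [0.6748 0.2063 0.034 ]
 [0.6892 0.2074 0.034 ]
 [0.6878 0.1544 0.034 ]] [[0.6716 0.1505 0.054 ]
 [0.6728 0.1986 0.054 ]
 [0.686  0.1996 0.054 ]
 [0.6848 0.1507 0.054 ]]
```

Emit:
jog_arm --pt "0.9 0.8 0 0 0" --pt "1 0.9 0 0 0" --pt "1 0.88 0 0 0" --pt "0 0 0.6 0 0" --pt "0 0 1 0 0" --pt "0 0 0.7 0 0" --pt "0 0 0 0 0" --pt "0 0 0 0 0"

```text
clock: 15.0
position: [0.6415, 0.1852, 0.0795]
tool_rot: [3.141, -0.0, 3.108]
force: [-0.2, 0.2, 0.1]
grip_width: 0.0203
finger_force: 59.2
```

```bash
python3 - <<'E'
from h import *
s=pose(); f=grab("wrist"); save(f,"w5.png"); print(s["position"],s["tool_rot"],s["force"])
E
```

```text
[0.64152565 0.18522528 0.07953029] [ 3.14134608e+00 -3.39450786e-04  3.10839682e+00] [-0.23361758  0.22361636  0.12051775]
```

View pics/w5.png

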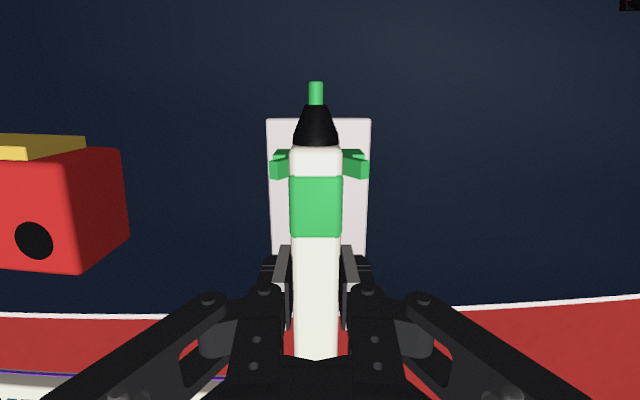

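The saddle's arms (269–369) centre at column 319 and the pen at 316, so shift about 1.3 mm to +y and lower.

Emit:
jog_arm --pt "0 0.045 0.3 0 0" --pt "0 0 0.4 0 0" --pt "0 0 0.3 0 0" --pt "0 0 0.2 0 0" --pt "0 0 0 0 0"

```text
clock: 15.55
position: [0.641, 0.1867, 0.0421]
tool_rot: [-3.141, -0.001, 3.109]
force: [0.7, -0.8, 0.1]
grip_width: 0.0204
finger_force: 59.2
```

Emit:
jog_arm --pt "0 0 0.08 0 0" --pt "0 0 0 0 0" --pt "0 0 0 0 0"

```text
clock: 15.85
position: [0.6416, 0.1869, 0.0411]
tool_rot: [3.141, 0.0, 3.109]
force: [0.3, 0.1, -0.5]
grip_width: 0.0207
finger_force: 59.2
```

Emit:
jog_arm --pt "0 0 0.04 0 0" --pt "0 0 0 0 0"

```text
clock: 16.05
position: [0.6416, 0.1868, 0.0396]
tool_rot: [-3.142, 0.0, 3.109]
force: [-0.7, 1.0, -0.9]
grip_width: 0.0207
finger_force: 59.2
```

Emit:
jog_arm --pt "0 0 0.05 0 0" --pt "0 0 0 0 0"

```text
clock: 16.25
position: [0.6417, 0.1869, 0.0386]
tool_rot: [-3.142, 0.0, 3.109]
force: [-2.4, -1.7, 7.3]
grip_width: 0.0205
finger_force: 60.1
```

Emit:
jog_arm --pt "0 0 0.03 0 0" --pt "0 0 0 0 0"

```text
clock: 16.45
position: [0.6417, 0.1869, 0.0385]
tool_rot: [-3.141, 0.001, 3.109]
force: [-7.3, -3.5, 19.4]
grip_width: 0.0206
finger_force: 62.0
```

Emit:
jog_arm --pt "0 0 -0.03 0 0" --pt "0 0 0 0 0.6" --pt "0 0 0 0 0.6" --pt "0 0 0 0 0.6" --pt "0 0 0 0 0.6" --pt "0 0 0 0 0.6" --pt "0 0 -0.3 0 0.6" --pt "0 0 -0.7 0 0.6" --pt "0 0 -1 0 0.6" --pt "0 0 -1 0 0.6" --pt "0 0 -1 0 0.6" --pt "0 0 0 0 0.6"

```text
clock: 17.65
position: [0.643, 0.188, 0.1641]
tool_rot: [3.139, 0.006, 3.109]
force: [-0.2, 0.7, 0.3]
grip_width: 0.0508
finger_force: 0.0
```

Emit:
jog_arm --pt "-0.7 0 -0.5 0 0.6" --pt "-1 0 0 0 0.6" --pt "-1 0 0 0 0.6" --pt "0 0 0 0 0.6" --pt "0 0 0 0 0.6"

```text
clock: 18.15
position: [0.7223, 0.1846, 0.1737]
tool_rot: [3.141, -0.0, 3.109]
force: [0.3, -0.1, 0.6]
grip_width: 0.0517
finger_force: 0.0
```

```bash
python3 - <<'E'
from h import *
s=pose(); f=grab("wrist"); save(f,"w6.png"); print(s["position"],s["tool_rot"],s["force"],s["grip_width"])
E
```

```text
[0.72226262 0.18460622 0.17373482] [ 3.14081755e+00 -1.37174843e-04  3.10907300e+00] [ 0.3281824  -0.06816677  0.55967575] 0.051680075956093204
```

View pics/w6.png

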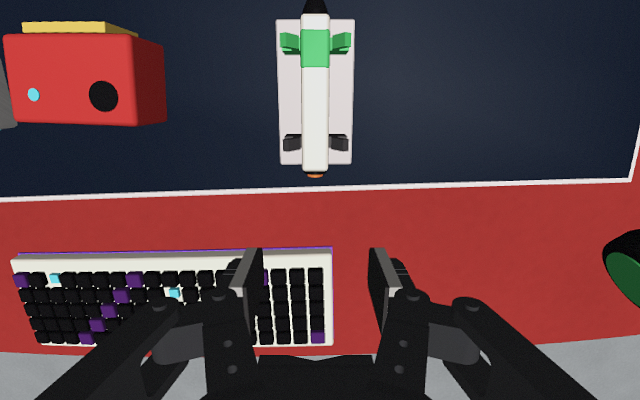

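The pen lies straight in both saddles, columns 302–329 between arms at 280 and 350. The nose is past the green saddle and the button is in at (315,176). Handing in.

```bash
python3 -c "
from workcell import bot
print(bot.job_done())"
```

```text
the job is handed in; nothing more can be done
None
```

The marker is clicked with its nib out, lies level in both saddles with the nib over the green one, and the gripper is clear; I handed the job in at about 18 s and got no verdict back.

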